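# Start a card scan

## Robot

A 6-joint arm with a two-finger parallel gripper is mounted at the origin on a cart in front of the work surface, level with it; the furniture and walls round the work are solid. World frame = base frame: x ahead of the robot, y to its left, z up, the work surface at z = 0. Lengths are in m, angles in rad, forces in N, time in s.
With the tool pointing down it reaches from about 0.3 to 0.875 m from the base axis. Payload 6.4 kg.
Tool frame: the origin (TCP) lies on the centre line of the jaws, within the pads' length; the fingertips stand 25 mm ahead of it and the grasp point (between the pads) lies 6 mm ahead of it (ctrl.tip_reach is the distance from the TCP to the fingertips, in m); z points along the fingers, y is the line along which they close (so a half turn about z gives the same grasp; the last joint's range is limited). The gripper opens to 85 mm and grips with 20 to 120 N. Pads are 22 mm wide; open, the fingers measure 114 mm over their backs; the gripper's body (76 mm by 85 mm) begins 54 mm behind the grasp point. The pads swing forward as they close: fully open they stand 13 mm farther back than shut.
Start: joints at [-1.475, 0.181, 1.607, -0, 1.354, -0.206], TCP at [0.171, -0.549, 0.256] pointing down, gripper open.
Joint ranges: [-2.99, 2.99], [-0.89, 2.07], [0.3, 2.58], [-1.14, 4.28], [0, 2.63], [-3.12, 3.12]. Speed limits (rad/s): [2.57, 2.57, 3.01, 3.14, 3.14, 3.14].

## Interface

Orientations are given as a unit quaternion [w, x, y, z].
In Python, from bench import ctrl gives the robot as it stands.
- The arm moves only by the tool servo_tool, never from a script. Its argument "motion" is a list that holds one entry, the list of rows, each a list of 5 numbers: the shift along the tool's x, y, z in cm, then the turn about the tool's z in degrees, then the closure, from -1 (fully open) to 1 (shut). In form: [[[dx, dy, dz, twist, claw], ...]]. A call has 1 to 5 rows; each row is the pose to reach, as a shift and turn from the pose commanded when the call began, along the tool's axes at that moment; what a row does not reach only later rows make up. A row lasts 1/10 s, in which the tool goes at most 50 mm and 8.59 degrees, less where a joint would pass 70% of its speed; a pose out of reach is approached as far as the arm can. A call with a gripper value outside its range is refused whole. The fingers move at their own pace and stop on an object; the grip force is fixed at half the most. Time passes only in rows, so rows that repeat a pose let the fingers close. It gives the time, the measured TCP pose, the force, the opening and the grip force at its end, in the units of the state.
- ctrl.get_obs(): the state, without advancing time (a new reading comes with each control period).
- ctrl.camera(name): name is "side" or "top" or "wrist"; returns a dict with "pixels" (384x512x3 uint8, red, green, blue), "depth" (384x512 float32, m along the optical axis (not along the pixel's ray), 0 where there is no reading), "fx", "fy", "cx", "cy" (pixels), "R" (3x3) and "t" (3): a world point X has camera coordinates R X + t; the wrist camera has in their place "hand_eye" (4x4, takes a point from camera to tool coordinates, whose origin is the TCP and whose axes are the flange's). Camera axes: x right, y down, z forward; pixel columns grow to the right and rows downward; lengths in m; the calibration is good to about 2 mm. A picture is of the moment at which its call begins: read the wrist's pose just before it.
- ctrl.hand_in(): hands the job in; it is judged then, once.
The state is a dict: "time_s": time; "q": joint angles; "dq": joint speeds; "joint_efforts": joint torques, N m; "eef_pos": TCP position; "eef_rot": TCP orientation; "wrist_force": force on the tool from outside, world axes, zero at the start; "torque": the same for the moment, N m; "opening": opening from 0.0 (shut) to 1.0 (fully open); "grasp_force": force on a finger pad.
Only numpy, scipy, OpenCV 4.12 (cv2) and the standard library are available. Lean on these libraries where they do the work, as an engineer would, in place of code of your own. Each camera call takes 0.05 s, during which the arm holds its last target. There are 200 camera calls.

## Task

An archive card already lies face down on the glass of the small flatbed scanner. Press the scanner's open lid gently down with the fingertips until it is fully shut, then press the large oblong start key fully down with the fingertips, let it come back up and draw the hand clear. Leave the two small round keys and everything else on the desk alone, do not press the start key while the lid is open, do not grasp, lift or shove the scanner, and do not slam the lid or bear down hard on it or on the key.

Things in the scene. Friction and masses are not known exactly. Their poses are not given: they have to be found in the camera images.
- scanner: compact grey card scanner, 195 (x) x 190 (y) x 42 mm without lid, loose on rubber feet, 1.5 kg. Origin: centre of its underside. x points from its front edge (towards the robot) to the hinge side, y to its left, z up. The dark key strip runs along the front edge, 41 mm above the desk; the keys stand on it in a row along y, 80 mm in front of the origin. Behind it the lid covers the glass
- scanner_lid (a joint): hinge of the lid: 0 = shut, grows as it opens, 0.7 to 1.05 rad at the start. The lid is a grey plate, 139 mm from hinge to free edge, 186 wide, 9 thick, with a white pad below; hinged at the far side, its free edge rises and leans over the glass towards the robot, outer face up and away. Friction hinge: it stays where left; 1 to 4 N at the push point moves it
- lid_push (a point): point on the outer (upper) face of the lid, on its middle line, 120 mm from the hinge axis and about 20 mm inside the free edge; shut, it is 54 mm above the desk. It moves with the lid
- lid_hinge (a point): middle of the lid's hinge axis, which runs along the scanner's y, 46 mm above the desk and 86 mm behind the scanner's origin. The lid's outer face lies 8 mm above this axis when shut
- start_key (a joint): travel of the start key: 0 = up, 0.0035 m = fully down; a spring brings it back. Fully down takes about 4 N
- start_key_top (a point): centre of the top of the start key, the one large oblong white key, 16 (x) x 30 (y) mm, at the right end of the key strip (55 mm to the right of the scanner's middle), standing 6.5 mm proud of the strip. Its top is 47.5 mm above the desk
- middle_key (a joint): travel of the small round key (14 mm across) in the middle of the strip, 63 mm to the left of the start key: 0 = up, 0.0035 m = fully down. Leave alone
- left_key (a joint): travel of the small round key (14 mm across) at the left end of the strip, 110 mm to the left of the start key: 0 = up, 0.0035 m = fully down. Leave alone
- glue_stick: glue stick standing upright to the right of the scanner, 26 mm across, 92 mm high, origin under its middle; leave alone
- stamp: self-inking stamp standing to the right of the scanner, 32 x 52 x 86 mm, origin under its middle; leave alone
- staples_box: box of staples, 36 x 62 x 20 mm, to the left of the scanner, origin under its middle; leave alone
- highlighter: marker lying to the left of the scanner, 18 x 122 x 15 mm, origin under its middle; leave alone
- calculator: pocket calculator, 150 x 105 x 24 mm, farther right, origin under its middle; leave alone
- pen_black: pen lying near the front edge on the right, 9 x 143 x 12 mm, origin under its middle; leave alone
- key_ring: keys with a tag, 37 x 125 x 10 mm, lying behind the scanner, origin under its middle; leave alone

How it is judged:
By the outcome, as a careful person would: the job done as asked, in the order asked, and still so for the second after the job is handed in, with the robot touching nothing.
It also fails if it takes over 42 s, if anything falls off the work surface, if the arm or the gripper's body presses on something with over 40 N, if the wrist force passes 120 N, or if a joint passes its speed limit or range.

## Working session

There is one attempt and no reset: what is moved stays moved. The work goes in short steps, Python scripts to look and compute and a tool call to move; the robot and the scene stay as the last step left them, time stands still between calls to the robot, and variables do not carry over. Pictures are saved under pics/ and viewed, at most 10 in all, crops included, and the job is handed in when it is done.

Besides the shell and the picture viewer there is one more tool, called after ">>>" as name(argument=value, ...), one argument or row to a line, values as JSON. servo_tool: Moves the arm, as the interface text tells. Its arguments: {"type":"object","properties":{"motion":{"type":"array"}},"required":["motion"]}

```bash
mkdir -p pics; python3 - <<'E'
from bench import ctrl
import cv2,numpy as np
o=ctrl.get_obs();print(o['time_s'],o['eef_pos'],o['eef_rot'],o['wrist_force'],o['opening'],ctrl.tip_reach)
for n in('top','side'):
    c=ctrl.camera(n);cv2.imwrite(f'pics/{n}.png',c['pixels'][:,:,::-1]);np.savez(f'{n}.npz',**c)
    print(n,c['fx'],c['cx'],c['cy'],c['R'].round(3).tolist(),c['t'].round(3))
E
```

```text
0.0 [ 0.17087567 -0.54849693  0.25540504] [-8.59869378e-04  9.88634709e-01  1.50335202e-01  2.63320139e-05] [-0.11178361  0.53123863  0.33379023] 1.0010121518463595 0.025
top 384.2015392636692 259.2005380368686 193.19341749839646 [[-0.063, -0.998, 0.003], [-0.975, 0.061, -0.212], [0.211, -0.017, -0.977]] [0.015 0.563 0.91 ]
side 479.91941591987467 259.03708728993865 186.6371453730903 [[0.905, -0.425, 0.006], [-0.157, -0.349, -0.924], [0.395, 0.835, -0.382]] [-0.494  0.161  1.256]
```

View pics/top.png

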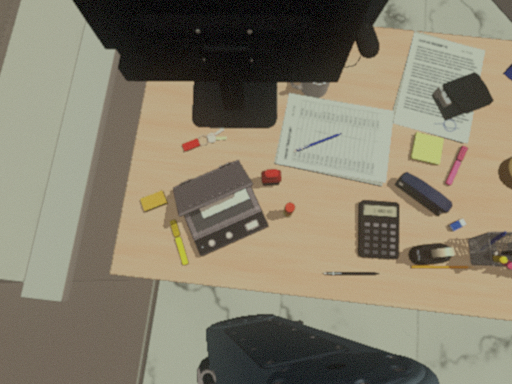

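View pics/side.png

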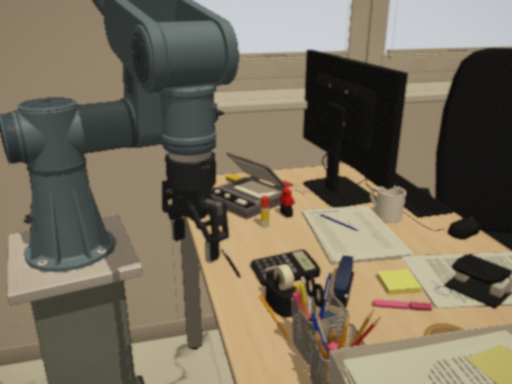

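The top view shows the scanner at about (220,207) with its key strip at the lower edge: the start key is near (250,227) and the round keys are near (212,243). The lid spans (175,190) to (248,170). The side view shows the lid open, with the glue stick and stamp to its right.

```bash
cat > h.py <<'E'
import numpy as np,cv2
def load(n):return dict(np.load(f'{n}.npz'))
def ray(c,u,v,z):
    d=c['R'].T@np.array([(u-c['cx'])/c['fx'],(v-c['cy'])/c['fy'],1]);o=-c['R'].T@c['t']
    return o+d*(z-o[2])/d[2]
def cloud(c):
    v,u=np.mgrid[:384,:512];D=c['depth']
    P=np.stack([(u-c['cx'])/c['fx']*D,(v-c['cy'])/c['fy']*D,D],-1)
    return (P-c['t'])@c['R']
E
python3 - <<'E'
from h import *
c=load('top');im=c['pixels'][:,:,::-1]
cv2.imwrite('pics/crop.png',cv2.resize(im[155:265,135:300],None,fx=4.8,fy=4.8,interpolation=cv2.INTER_CUBIC))
g=im.min(2);m=((g>140)).astype(np.uint8)
m[:,:170]=0;m[:,275:]=0;m[:215]=0;m[255:]=0
n,l,s,ce=cv2.connectedComponentsWithStats(m)
for i in range(1,n):
    if 3<s[i,4]<300: print(ce[i],s[i],ray(c,*ce[i],.0475).round(4))
P=cloud(c)
for u,v in[(210,185),(195,190),(230,180),(205,200),(215,178),(240,188),(225,210),(250,227),(170,250)]:print(u,v,P[v,u].round(4))
E
```

```text
[205.35294118 215.64705882] [202 215   9   3  17] [0.5157 0.1188 0.0475]
[251.52307692 224.63076923] [246 221  12   9  65] [0.4856 0.0037 0.0475]
[228.75 234.75] [227 233   5   5  20] [0.4638 0.062  0.0475]
[211.35 242.6 ] [209 240   5   6  20] [0.447  0.1062 0.0475]
210 185 [0.5816 0.0982 0.1001]
195 190 [0.5726 0.1357 0.0951]
230 180 [0.5875 0.0483 0.1139]
205 200 [0.5373 0.1067 0.1383]
215 178 [0.6031 0.0871 0.0823]
240 188 [0.5586 0.0243 0.1471]
225 210 [0.5286 0.0692 0.0388]
250 227 [0.48   0.0078 0.0462]
170 250 [ 0.4392  0.2201 -0.0019]
```

View pics/crop.png

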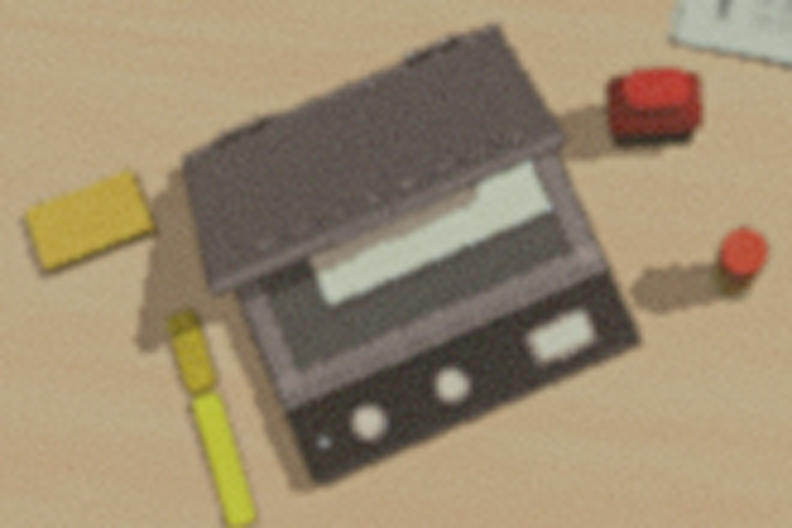

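The crop shows the start key at crop (561,337), which is px (252,225), the two round keys to its left, the card on the glass and the lid leaning over it. Next I'll fit the lid angle.

```bash
cat >> h.py <<'E'
K=np.array([.4856,.0037]);L=np.array([.447,.1062])
y=(L-K)/np.linalg.norm(L-K);x=np.array([y[1],-y[0]])
O=K+.08*x+.055*y
def loc(P):return np.stack([(P[...,:2]-O)@x,(P[...,:2]-O)@y,P[...,2]],-1)
def wor(p):return np.r_[O+p[0]*x+p[1]*y,p[2]]
def push(th,r=.12,off=.008):return np.array([.086-r*np.cos(th)+off*np.sin(th),0,.046+r*np.sin(th)+off*np.cos(th)])
E
python3 - <<'E'
from h import *
print('yaw',np.degrees(np.arctan2(x[1],x[0])),'O',O)
for n in('top','side'):
    c=load(n);Q=loc(cloud(c));D=c['depth']
    m=(D>0)&(abs(Q[...,1])<.08)&(Q[...,2]>.075)&(Q[...,2]<.19)&(Q[...,0]>-.02)&(Q[...,0]<.07)
    p=Q[m];print(n,len(p))
    if len(p)>20:
        for _ in range(4):
            a=np.polyfit(p[:,0],p[:,2],1);r=p[:,2]-np.polyval(a,p[:,0]);p=p[abs(r)<.008]
        print('th',-np.arctan(a[0]),'z@hinge x',np.polyval(a,.086),r.std(),p[:,2].max(),p[:,0].min())
c=load('top');Q=loc(cloud(c));P=cloud(c)
m=(P[...,2]>.2)&(P[...,0]>.3)&(abs(P[...,1]-.1)<.25);print('tall stuff min x',np.percentile(P[m][:,0],[0,1,5]),P[m][:,2].max())
for th in(.95,.9,.8,.7,.5,.3,.1,0):print(th,wor(push(th)).round(4))
E
```

```text
yaw 20.635639647295285 O [0.54108393 0.08336513]
top 1627
th 0.7736927264669383 z@hinge x 0.05825209495155968 0.0017951287179499074 0.15030446485802518 -0.010314633368464124
side 469
th 0.8394070651494774 z@hinge x 0.038154482202346296 0.002730382514899632 0.1483909983298249 -0.010765787343730883
tall stuff min x [0.30000173 0.35716412 0.47705186] 1.0089317559832132
0.95 [0.5623 0.0914 0.1483]
0.9 [0.5576 0.0896 0.145 ]
0.8 [0.5487 0.0862 0.1377]
0.7 [0.5405 0.0831 0.1294]
0.5 [0.5266 0.0779 0.1106]
0.3 [0.5165 0.0741 0.0891]
0.1 [0.5106 0.0719 0.0659]
0 [0.5093 0.0714 0.054 ]
```

```bash
cat >> h.py <<'E'
from scipy.spatial.transform import Rotation as Ro
def rel(o,p):  # tip-centre local point -> tool shift cm, twist deg
    q=o['eef_rot'];R=Ro.from_quat([*q[1:],q[0]]).as_matrix()
    t=wor(p)+[0,0,.025]
    d=R.T@(t-o['eef_pos'])*100
    tw=np.degrees(np.arctan2(R[:,1]@0+R[:2,0]@y,R[:2,0]@x))
    return d.round(2),round(tw,2)
def rep(*ps):
    from bench import ctrl
    o=ctrl.get_obs();tip=loc((o['eef_pos']-[0,0,.025])[None])[0]
    print('t',o['time_s'],'tip local',tip.round(4),'F',o['wrist_force'].round(2),'open',o['opening'])
    for p in ps:print(np.round(p,4),rel(o,np.array(p)))
E
sed -i 's/R\[:,1\]@0+//' h.py
python3 - <<'E'
from h import *
rep((.021,0,.2))
E
```

```text
t 0.1 tip local [-0.5691 -0.4609  0.2305] F [-0.57 -0.43 -1.16] open 1.0005158186920102
[0.021 0.    0.2  ] (array([ 56.22, -49.45,   3.14]), np.float64(-3.34))
```

>>> servo_tool(
  motion=[
    [[3,-3,0,0,1],[6,-6,0,0,1],[9,-9,0,0,1],[12,-12,0,-1,1],[15.5,-15,0,-2,1]],
  ],
)

```text
time_s: 0.6
eef_pos: [0.2745, -0.3581, 0.2559]
eef_rot: [-0.0, 0.986, 0.167, -0.0]
wrist_force: [1.4, 0.0, -1.3]
opening: 0.145
grasp_force: 0.0
```

>>> servo_tool(
  motion=[
    [[3.5,-3.2,0,0,1],[7,-6.4,0,-1,1],[10.5,-9.6,0,-1.3,1],[14,-12.8,0,-1.3,1],[17,-15,0,-1.3,1]],
  ],
)

```text
time_s: 1.1
eef_pos: [0.3856, -0.1594, 0.2562]
eef_rot: [-0.0, 0.984, 0.179, 0.0]
wrist_force: [0.3, -0.9, -0.0]
opening: -0.004
grasp_force: 0.0
```

>>> servo_tool(
  motion=[
    [[3.5,-3.2,0,0,1],[7,-6.4,0,0,1],[10.5,-9.6,0,0,1],[13,-12,0,0,1],[14,-13,0,0,1]],
  ],
)

```text
time_s: 1.6
eef_pos: [0.4711, 0.0119, 0.2559]
eef_rot: [-0.0, 0.984, 0.18, -0.0]
wrist_force: [0.2, -0.5, 0.4]
opening: 0.0
grasp_force: 0.0
```

```bash
python3 - <<'E'
from h import *
rep((.025,0,.155))
E
```

```text
t 1.6 tip local [-0.0907 -0.0422  0.2309] F [ 0.21 -0.5   0.42] open 8.599442931080464e-05
[0.025 0.    0.155] (array([11.58, -4.18,  7.6 ]), np.float64(0.14))
```

>>> servo_tool(
  motion=[
    [[3,-1.1,0,0,1],[6,-2.2,0,0,1],[9,-3.3,0,0,1],[11.3,-4.1,0,0,1],[11.3,-4.1,0,0,1]],
  ],
)

```text
time_s: 2.1
eef_pos: [0.5631, 0.0887, 0.2556]
eef_rot: [-0.0, 0.984, 0.18, -0.0]
wrist_force: [-0.8, 0.0, 0.1]
opening: -0.0
grasp_force: 0.0
```

>>> servo_tool(
  motion=[
    [[0,0,2,0,1],[0,0,4,0,1],[0,0,6,0,1],[0,0,7,0,1],[0,0,7,0,1]],
  ],
)

```text
time_s: 2.6
eef_pos: [0.5604, 0.0867, 0.1846]
eef_rot: [-0.0, 0.984, 0.179, -0.002]
wrist_force: [-0.4, 0.3, 0.5]
opening: 0.0
grasp_force: 0.0
```

```bash
python3 - <<'E'
from h import *
import cv2
from bench import ctrl
rep(*[push(t)+[.011,0,0] for t in(.78,.7,.6,.5,.4,.3,.2,.1,0)])
c=ctrl.camera('side');cv2.imwrite('pics/s2.png',cv2.resize(c['pixels'][110:260,160:340,::-1],None,fx=4,fy=4))
E
```

```text
t 2.6 tip local [ 0.0193 -0.0037  0.1596] F [-0.38  0.26  0.47] open 0.00045396493383300014
[0.0173 0.     0.1361] (array([-0.19, -0.36,  2.35]), np.float64(-0.06))
[0.0104 0.     0.1294] (array([-0.88, -0.36,  3.02]), np.float64(-0.06))
[0.0025 0.     0.1204] (array([-1.66, -0.36,  3.93]), np.float64(-0.06))
[-0.0045  0.      0.1106] (array([-2.36, -0.36,  4.91]), np.float64(-0.06))
[-0.0104  0.      0.1001] (array([-2.95, -0.35,  5.96]), np.float64(-0.06))
[-0.0153  0.      0.0891] (array([-3.43, -0.35,  7.06]), np.float64(-0.06))
[-0.019   0.      0.0777] (array([-3.8 , -0.35,  8.2 ]), np.float64(-0.06))
[-0.0216  0.      0.0659] (array([-4.05, -0.35,  9.38]), np.float64(-0.06))
[-0.023  0.     0.054] (array([-4.19, -0.35, 10.57]), np.float64(-0.06))
```

View pics/s2.png

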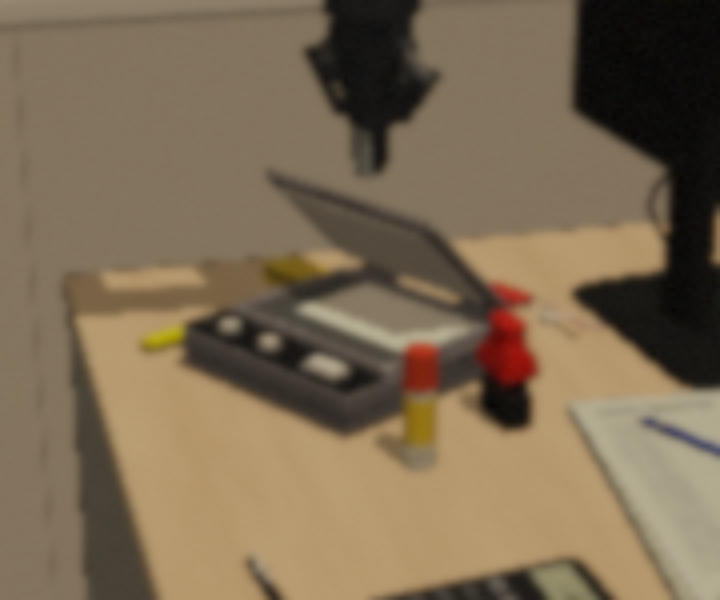

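The closed fingertips, at crop (370,170), hang just above the lid and behind its free edge. I'll push along the lid's arc in small steps.

>>> servo_tool(
  motion=[
    [[0,-0.3,0.7,0,1],[-0.1,-0.3,1.4,0,1],[-0.2,-0.3,1.9,0,1],[-0.3,-0.3,2.3,0,1],[-0.5,-0.3,2.6,0,1]],
  ],
)

```text
time_s: 3.15
eef_pos: [0.5563, 0.0881, 0.1602]
eef_rot: [-0.0, 0.984, 0.179, 0.0]
wrist_force: [-0.2, -0.5, 1.7]
opening: -0.001
grasp_force: 0.9
```

>>> servo_tool(
  motion=[
    [[-0.4,0,0.4,0,1],[-0.8,0,0.9,0,1],[-1.1,0,1.3,0,1],[-1.5,0,1.8,0,1],[-1.8,0,2.3,0,1]],
  ],
)

```text
time_s: 3.65
eef_pos: [0.5389, 0.0816, 0.1369]
eef_rot: [0.0, 0.984, 0.179, -0.0]
wrist_force: [-1.1, -0.1, 1.4]
opening: -0.002
grasp_force: 0.9
```

```bash
python3 - <<'E'
from h import *
rep(*[push(t)+[.011,0,0] for t in(.5,.4,.3,.2,.1,0)])
E
```

```text
t 3.65 tip local [-0.0027 -0.0009  0.1119] F [-1.13 -0.14  1.37] open -0.0017336545210872136
[-0.0045  0.      0.1106] (array([-0.18, -0.09,  0.13]), np.float64(-0.05))
[-0.0104  0.      0.1001] (array([-0.77, -0.09,  1.18]), np.float64(-0.05))
[-0.0153  0.      0.0891] (array([-1.26, -0.09,  2.28]), np.float64(-0.05))
[-0.019   0.      0.0777] (array([-1.63, -0.09,  3.42]), np.float64(-0.05))
[-0.0216  0.      0.0659] (array([-1.89, -0.09,  4.59]), np.float64(-0.05))
[-0.023  0.     0.054] (array([-2.03, -0.09,  5.79]), np.float64(-0.05))
```

>>> servo_tool(
  motion=[
    [[-0.4,0,0.5,0,1],[-0.7,0,1.0,0,1],[-0.9,0,1.5,0,1],[-1.1,0,2.0,0,1],[-1.3,0,2.5,0,1]],
  ],
)

```text
time_s: 4.15
eef_pos: [0.5267, 0.0771, 0.1117]
eef_rot: [-0.0, 0.984, 0.179, -0.0]
wrist_force: [-1.5, -0.5, 1.7]
opening: -0.002
grasp_force: 0.8
```

>>> servo_tool(
  motion=[
    [[-0.2,0,0.5,0,1],[-0.3,0,1.0,0,1],[-0.4,0,1.4,0,1],[-0.5,0,1.8,0,1],[-0.6,0,2.1,0,1]],
  ],
)

```text
time_s: 4.65
eef_pos: [0.5217, 0.0752, 0.091]
eef_rot: [-0.0, 0.984, 0.179, 0.0]
wrist_force: [0.5, -0.2, 1.1]
opening: 0.001
grasp_force: 0.7
```

```bash
python3 - <<'E'
from h import *
rep(*[push(t)+[.011,0,0] for t in(.1,0)])
E
```

```text
t 4.65 tip local [-0.0211 -0.0008  0.066 ] F [ 0.45 -0.18  1.1 ] open 0.0012404403965681654
[-0.0216  0.      0.0659] (array([-0.06, -0.08,  0.  ]), np.float64(-0.05))
[-0.023  0.     0.054] (array([-0.2 , -0.08,  1.2 ]), np.float64(-0.05))
```

Now slower, watching the force.

>>> servo_tool(
  motion=[
    [[-0.1,0,0.25,0,1],[-0.1,0,0.5,0,1],[-0.2,0,0.7,0,1],[-0.2,0,0.85,0,1],[-0.2,0,0.95,0,1]],
  ],
)

```text
time_s: 5.15
eef_pos: [0.5197, 0.0744, 0.0817]
eef_rot: [0.0, 0.984, 0.179, -0.0]
wrist_force: [0.4, -1.1, 1.5]
opening: 0.002
grasp_force: 0.7
```

>>> servo_tool(
  motion=[
    [[0,0,0.06,0,1],[0,0,0.12,0,1],[0,0,0.12,0,1]],
  ],
)

```text
time_s: 5.45
eef_pos: [0.5196, 0.0744, 0.0805]
eef_rot: [0.0, 0.984, 0.179, -0.0]
wrist_force: [-0.6, 0.1, -0.2]
opening: -0.001
grasp_force: 0.2
```

>>> servo_tool(
  motion=[
    [[0,0,0.05,0,1],[0,0,0.1,0,1],[0,0,0.1,0,1]],
  ],
)

```text
time_s: 5.75
eef_pos: [0.5195, 0.0744, 0.0795]
eef_rot: [-0.0, 0.984, 0.179, -0.0]
wrist_force: [-0.4, 0.2, -0.0]
opening: 0.002
grasp_force: 0.1
```

>>> servo_tool(
  motion=[
    [[0,0,0.03,0,1],[0,0,0.06,0,1],[0,0,0.06,0,1]],
  ],
)

```text
time_s: 6.05
eef_pos: [0.5195, 0.0744, 0.079]
eef_rot: [-0.0, 0.984, 0.179, -0.0]
wrist_force: [-1.5, -0.6, 3.3]
opening: -0.004
grasp_force: 1.4
```

>>> servo_tool(
  motion=[
    [[0,0,0.03,0,1],[0,0,0.06,0,1],[0,0,0.06,0,1]],
  ],
)

```text
time_s: 6.35
eef_pos: [0.5196, 0.0744, 0.079]
eef_rot: [-0.0, 0.984, 0.179, -0.0]
wrist_force: [-3.8, -1.0, 8.9]
opening: -0.001
grasp_force: 4.2
```

The lid is against its stop at tip z = 54 mm, so it is shut. I'll lift off and check.

>>> servo_tool(
  motion=[
    [[0,0,-0.5,0,1],[0,0,-2,0,1],[0,0,-4.5,0,1],[0,0,-6,0,1],[0,0,-6,0,1]],
  ],
)

```text
time_s: 6.85
eef_pos: [0.5216, 0.0744, 0.1408]
eef_rot: [0.001, 0.984, 0.179, 0.003]
wrist_force: [0.2, -0.4, 0.7]
opening: 0.001
grasp_force: 0.0
```

>>> servo_tool(
  motion=[
    [[-2,2,-2,0,1],[-4,4,-4,0,1],[-5.5,5.5,-4,0,1],[-5.6,5.5,-4,0,1],[-5.6,5.5,-4,0,1]],
  ],
)

```text
time_s: 7.35
eef_pos: [0.4862, 0.0033, 0.1776]
eef_rot: [-0.0, 0.984, 0.178, -0.0]
wrist_force: [-0.2, 1.2, -0.5]
opening: 0.003
grasp_force: 0.0
```

```bash
python3 - <<'E'
from h import *
from bench import ctrl
rep((-.08,-.055,.055))
for n in('top','wrist','side'):
    c=ctrl.camera(n);np.savez(n+'2.npz',**c)
    if n!='top':cv2.imwrite(f'pics/{n}3.png',c['pixels'][:,:,::-1])
c=load('top2');Q=loc(cloud(c))
m=(c['depth']>0)&(abs(Q[...,1])<.07)&(Q[...,0]>-.03)&(Q[...,0]<.07)&(Q[...,2]<.1)
p=Q[m];print('lid z vs x',np.polyfit(p[:,0],p[:,2],1),np.median(p[:,2]),len(p))
g=c['pixels'].min(2);m=(g>140).astype(np.uint8);m[:,:170]=0;m[:,275:]=0;m[:215]=0;m[255:]=0
n,l,s,ce=cv2.connectedComponentsWithStats(m)
for i in range(1,n):
    if 3<s[i,4]<300: print(ce[i],s[i],loc(ray(c,*ce[i],.0475)[None])[0].round(4))
E
```

```text
t 7.35 tip local [-0.0796 -0.0556  0.1526] F [-0.24  1.23 -0.49] open 0.0033236919782046485
[-0.08  -0.055  0.055] (array([-0.04, -0.05,  9.76]), np.float64(-0.12))
lid z vs x [-0.00182542  0.05352762] 0.05348836761487527 224
[172.33333333 216.42857143] [170 215   7   4  21] [0.0211 0.1188 0.0475]
[260.0141844  235.92198582] [248 228  21  15 141] [-0.1147 -0.0628  0.0475]
[228.72727273 235.        ] [226 233   6   5  22] [-0.0804  0.0076  0.0475]
[245.5        239.66666667] [245 238   2   4   6] [-0.1083 -0.026   0.0475]
[232.09090909 245.18181818] [228 244   8   3  11] [-0.1071  0.01    0.0475]
[251.47590361 248.70481928] [237 244  29  11 166] [-0.1349 -0.0304  0.0475]
[235.   247.75] [234 247   3   3   4] [-0.1159  0.0059  0.0475]
[216.4 252.8] [215 252   4   2   5] [-0.1084  0.0528  0.0475]
[233.   253.75] [232 253   3   2   4] [-0.1274  0.0163  0.0475]
```

View pics/wrist3.png

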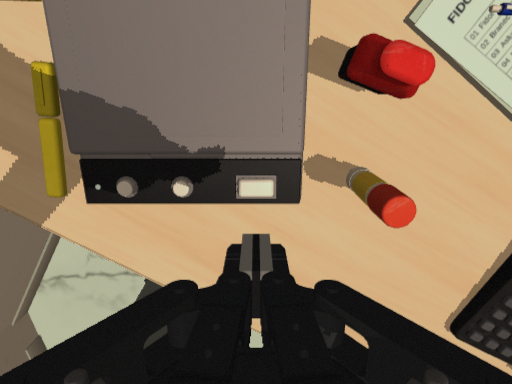

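View pics/side3.png

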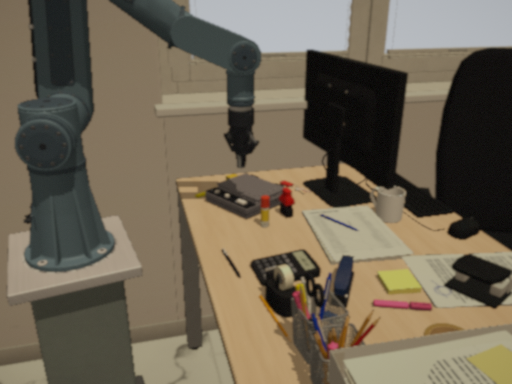

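The wrist view shows the lid flat and shut. The start key is at (256,187) and the round keys are at (181,187) and (126,187). I'll cross-check the key position from this view.

```bash
python3 - <<'E'
from h import *
from bench import ctrl
o=ctrl.get_obs();c=load('wrist2');q=o['eef_rot'];T=np.eye(4);T[:3,:3]=Ro.from_quat([*q[1:],q[0]]).as_matrix();T[:3,3]=o['eef_pos']
M=np.linalg.inv(T@c['hand_eye']);c['R']=M[:3,:3];c['t']=M[:3,3]
g=c['pixels'].min(2);m=np.zeros_like(g);m[176:198,236:278]=g[176:198,236:278]>110
u,v=cv2.moments(m,True),0
uu,vv=u['m10']/u['m00'],u['m01']/u['m00'];print(uu,vv,u['m00'])
k=loc(ray(c,uu,vv,.0475)[None])[0];print('key',k,'left/mid',[loc(ray(c,a,187,.0475)[None])[0].round(4) for a in(181,126)])
rep((k[0],k[1],.05),(-.08,-.055,.05))
E
```

```text
256.2621848739496 187.85378151260505 595.0
key [-0.07731885 -0.05563986  0.0475    ] left/mid [array([-0.0766,  0.0069,  0.0475]), array([-0.0766,  0.0526,  0.0475])]
t 7.5 tip local [-0.0791 -0.055   0.1526] F [ 0.14 -0.    0.35] open 0.0005449018073699136
[-0.0773 -0.0556  0.05  ] (array([ 0.18,  0.07, 10.26]), np.float64(-0.0))
[-0.08  -0.055  0.05 ] (array([-9.000e-02,  1.000e-02,  1.026e+01]), np.float64(-0.0))
```

Both estimates agree to within 3 mm, and the tool is already over the key, so I'll descend.

>>> servo_tool(
  motion=[
    [[0,0,3,0,1],[0,0,6,0,1],[0,0,8,0,1],[0,0,9.5,0,1],[0,0,9.7,0,1]],
  ],
)

```text
time_s: 8.0
eef_pos: [0.485, 0.0044, 0.079]
eef_rot: [-0.001, 0.984, 0.179, -0.002]
wrist_force: [-0.2, 0.4, 0.4]
opening: -0.005
grasp_force: 0.0
```

>>> servo_tool(
  motion=[
    [[0,0,0.2,0,1],[0,0,0.4,0,1],[0,0,0.6,0,1],[0,0,0.8,0,1],[0,0,0.8,0,1]],
  ],
)

```text
time_s: 8.5
eef_pos: [0.4867, 0.0032, 0.0735]
eef_rot: [0.0, 0.984, 0.179, 0.0]
wrist_force: [1.0, 0.2, 0.3]
opening: -0.001
grasp_force: 0.0
```

>>> servo_tool(
  motion=[
    [[0,0,0.1,0,1],[0,0,0.2,0,1],[0,0,0.3,0,1],[0,0,0.3,0,1]],
  ],
)

```text
time_s: 8.9
eef_pos: [0.4868, 0.0031, 0.0705]
eef_rot: [0.0, 0.984, 0.179, 0.0]
wrist_force: [-0.7, -0.5, 3.1]
opening: 0.001
grasp_force: 1.3
```

>>> servo_tool(
  motion=[
    [[0,0,0.06,0,1],[0,0,0.12,0,1],[0,0,0.12,0,1]],
  ],
)

```text
time_s: 9.2
eef_pos: [0.4868, 0.0031, 0.0693]
eef_rot: [0.0, 0.984, 0.179, 0.0]
wrist_force: [-0.2, -0.2, 4.7]
opening: -0.005
grasp_force: 1.8
```

>>> servo_tool(
  motion=[
    [[0,0,0.03,0,1],[0,0,0.06,0,1],[0,0,0.06,0,1]],
  ],
)

```text
time_s: 9.5
eef_pos: [0.4869, 0.0031, 0.069]
eef_rot: [0.0, 0.984, 0.179, 0.0]
wrist_force: [-1.2, 0.1, 6.9]
opening: -0.002
grasp_force: 3.2
```

The key is at its stop: z = 69 mm and the force is above the spring's 4 N. I'll release it and draw clear.

>>> servo_tool(
  motion=[
    [[0,0,-0.3,0,1],[0,0,-0.8,0,1],[0,0,-3,0,1],[0,0,-6,0,1],[0,0,-9,0,1]],
  ],
)

```text
time_s: 10.0
eef_pos: [0.4856, 0.0035, 0.1589]
eef_rot: [-0.001, 0.984, 0.179, -0.001]
wrist_force: [0.8, -0.0, 0.6]
opening: 0.002
grasp_force: 0.0
```

>>> servo_tool(
  motion=[
    [[-2,1,-3,0,1],[-5,2,-6,0,1],[-8,3,-9,0,1],[-9,3,-9,0,1],[-9,3,-9,0,1]],
  ],
)

```text
time_s: 10.5
eef_pos: [0.4122, -0.0569, 0.249]
eef_rot: [0.0, 0.984, 0.178, 0.0]
wrist_force: [-0.6, -0.2, -1.6]
opening: 0.0
grasp_force: 0.0
```

```bash
python3 - <<'E'
from h import *
from bench import ctrl
rep();c=ctrl.camera('wrist');cv2.imwrite('pics/w4.png',c['pixels'][:,:,::-1])
c=ctrl.camera('top');Q=loc(cloud(c))
m=(c['depth']>0)&(abs(Q[...,1])<.07)&(Q[...,0]>-.03)&(Q[...,0]<.07)&(Q[...,2]<.1)
p=Q[m];print(np.polyfit(p[:,0],p[:,2],1),len(p))
E
```

```text
t 10.5 tip local [-0.1701 -0.0858  0.224 ] F [-0.61 -0.23 -1.57] open 0.00022238587800058512
[-0.00379831  0.05365795] 2117
```

View pics/w4.png

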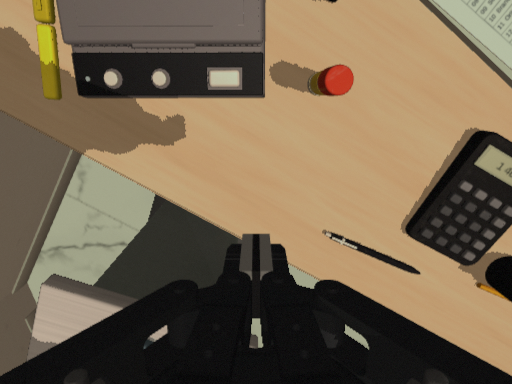

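The lid is flat and shut, the start key at (225,78) is back up, and the surroundings are undisturbed with the hand clear.

```bash
python3 -c "from bench import ctrl; print(ctrl.hand_in())"
```

```text
the job is handed in; nothing more can be done
None
```

The lid was pressed shut (about 9 N at most), then the start key was pressed to its stop (about 7 N) and released; the hand was drawn clear and the job handed in after about 10.5 s.

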